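Gauge the depth of the probe pocket

ROBOT

A 6-joint arm with a two-finger parallel gripper is mounted at the origin on a cart in front of the work surface, level with it; the furniture and walls round the work are solid. World frame = base frame: x ahead of the robot, y to its left, z up, the work surface at z = 0. Lengths are in mm, angles in rad, forces in N, time in s.
With the tool pointing down it reaches from about 275 to 750 mm from the base axis. Payload 10.2 kg.
Tool frame: the origin (TCP) lies at the very end of the fingers, on their centre line; the grasp point (between the pads) lies 19 mm behind it (ctrl.tcp_to_grasp is the distance from the TCP to the grasp point, in mm); z points along the fingers, y is the direction in which the jaws open and shut (so a half turn about z gives the same grasp; the last joint's range is limited). The gripper opens to 85 mm and grips with 20 to 120 N. Pads are 22 mm wide; open, the fingers measure 114 mm over their backs; the gripper's body (76 mm by 85 mm) begins 54 mm behind the grasp point. The pads swing forward as they close: fully open they stand 13 mm farther back than shut.
Start: joints at [1.07, 0.313, 1.498, -0, 1.331, -0.223], TCP at [143.989, 504.875, 231.294] pointing down, gripper open.
Joint ranges: [-2.94, 2.94], [-0.97, 2.17], [0.19, 2.56], [-1.23, 4.37], [0.02, 3.11], [-2.88, 2.88]. Speed limits (rad/s): [2.39, 2.39, 3.01, 3.14, 3.14, 3.14].

INTERFACE

Orientations are given as a unit quaternion [w, x, y, z].
In Python, from rig import ctrl, cams, job gives the robot as it stands. The module is installed in compiled form; this text tells all that it offers.
- The arm moves only by the tool drive_tool, never from a script. Its arguments are lists of equal length, an entry for each row: "gripper": the opening, from 0 (shut) to 1 (fully open); "dp": the shift along the tool's x, y, z normalised to -1 to 1, where 1 is 0.2 m, a list of three; "twist": the turn about the tool's z normalised to -1 to 1, where 1 is 90 degrees. In form: {"gripper": [gripper, ...], "dp": [[tx, ty, tz], ...], "twist": [twist, ...]}. A call has 1 to 20 rows; each row is the pose to reach, as a shift and turn from the pose commanded when the call began, along the tool's axes at that moment; what a row does not reach only later rows make up. A row lasts 1/10 s, in which the tool goes at most 50 mm and 8.59 degrees, less where a joint would pass 70% of its speed; a pose out of reach is approached as far as the arm can. A call with a number of a shift or a turn outside -1 to 1 is refused whole. A call with a gripper value outside its range is refused whole. The fingers move at their own pace and stop on an object; "newtons" is the grip in N (left out, the last holds). Time passes only in rows, so rows that repeat a pose let the fingers close. It gives the time, the measured TCP pose, the force and the opening at its end, in the units of the state.
- ctrl.sense(): the state, without advancing time (a new reading comes with each control period).
- cams.capture(name): name is "scene" or "top" or "wrist"; returns a dict with "pixels" (384x512x3 uint8, red, green, blue), "camera_matrix" (3x3 intrinsics, pixels), "xyz" and "orientation" of the camera in the world; the wrist camera has in their place "hand_eye" (4x4, takes a point from camera to tool coordinates, whose origin is the TCP and whose axes are the flange's). Camera axes: x right, y down, z forward; pixel columns grow to the right and rows downward; lengths in mm; the calibration is good to about 2 mm. A picture is of the moment at which its call begins: read the wrist's pose just before it. There is no depth.
- job.finish_job(): hands the job in, once; it reports no verdict.
The state is a dict: "time_s": time; "joints": joint angles; "dq": joint speeds; "tau": joint torques, N m; "eef_pos": TCP position; "ee_rot": TCP orientation; "force": force on the tool from outside, world axes, zero at the start; "wrist_torque": the same for the moment, N m; "grip_width": opening from 0.0 (shut) to 1.0 (fully open).
Only numpy, scipy, OpenCV 4.12 (cv2) and the standard library are available. Lean on these libraries where they do the work, as an engineer would, in place of code of your own. Each camera call takes 0.05 s, during which the arm holds its last target.

TASK

Find out how deep the new bean probe can go: take the depth rod out of the wooden gauge rack and lower it into the pocket in the top of the aluminium sensor boss until it bottoms on the washers, then keep it pressed there by its head with a steady 12 N or so for two seconds, never ramming anything with more than 25 N. With the rod still on the bottom, slide its stop sleeve down until the foot of the sleeve sits flat on the boss, then let go and leave the gauge standing upright in the pocket so that I can read it. Leave everything else where it is.

Things in the scene. Friction and masses are not known exactly. Their poses are not given: they have to be found in the camera images.
- rod: The depth rod, a loose steel gauge (about 0.16 kg with its sleeve) that stands tip down in the rack. Origin at the centre of the flat tip, z up along the rod to the head. Rod 12 mm in diameter and 90 mm long below the head, tip bevelled over the last 2.5 mm to 9 mm; above it the dark knurled round head, 24 mm in diameter, 16 mm high (90 to 106 mm from the tip). Yaw has no meaning. It is engraved with rings 5 mm apart.
- rod_head (a point): Centre of the rod's head, on the axis 98 mm above the tip: where to grasp the rod (24 mm wide from any side).
- stop (a joint): How far the brass stop sleeve has been slid down the rod from the head, in m: 0 = against the head, largest 0.056. The sleeve stays where it is left; a friction of 4 N must be overcome to slide it. Starts between 0 and 0.003.
- stop_foot (a point): Centre of the underside of the sleeve's foot; on the rod's axis, 58 mm above the tip at stop = 0. The sleeve is 32 mm long: a flat flange-like foot, 44 mm in diameter and 6 mm thick, above it a round body 20 mm in diameter and 26 mm long. The foot reaches out beyond the rod's head all round, so two fingers held apart on either side of the head can press it down from above; fingers closed on the sleeve's body just below the head would catch the 24 mm head as well.
- boss: The sensor boss, an aluminium casting screwed down on the counter (does not move): a foot 122 x 92 x 12 mm with four screws, carrying an upright round boss 52 mm in diameter whose flat top face is 74 mm above the counter. Four ribs stand round it and a brass cable gland sticks out to 44 mm from the axis on its +x side, 18 mm below the top. Origin under the boss's axis on the counter, z up.
- pocket_mouth (a point): Centre of the mouth of the pocket, in the plane of the boss's top face, z up. The pocket is an upright blind bore 14 mm in diameter (1 mm of play round the rod), with a 45 degree bevel to 19 mm at the mouth. The free depth down to the washers is not known: it lies between 39 and 51 mm. (Three small marks beside it are tapped screw holes, 5 mm.)
- washers: The stack of copper washers that lies in the bottom of the pocket, fixed there, out of sight. Origin at the centre of its underside, 60 mm below the mouth. Their number differs, so that the height of the stack is unknown, between 9 and 21 mm. They are hard.
- rack: The gauge rack, a wooden block 58 x 112 x 60 mm on a base of 72 x 128 mm, fixed to the counter. Origin under its centre on the counter, y along its length. The rod stands in an upright hole 14 mm wide and 50 mm deep at y = -30 mm. At y = +18 and +41 mm two plain plug gauges without sleeve are fixed in it, which end 20 mm above the block.
- screwdriver: Bystander: a screwdriver, 215 mm long, 28 mm high, lying in the middle of the counter between boss and rack. Origin under its middle.
- spanner: Bystander: a spanner, 179 mm long, flat on the counter at the back right. Origin under its middle.
- mug: Bystander: a white mug with a handle, 91 mm high, behind the work. Origin under its middle. Above and behind it a fixed red hose hangs in a bow over the counter, and left of it stands a blue steel post: nothing of either is nearer than x = 0.56 m, so keep the wrist in front of that when crossing the middle.
- notebook: Bystander: a blue notebook, 210 x 152 x 14 mm, on the right, with a marker on it. Origin under its middle.
- gear: Bystander: a brass gear, 48 mm wide, 16 mm high, at the back right. Origin under its middle.

How it is judged:
By the outcome, as a careful person would: the job done as asked, in the order asked, and still so for the second after the job is handed in, with the robot touching nothing.
It also fails if it takes over 72 s, if anything falls off the work surface, if the arm or the gripper's body presses on something with over 40 N, if the wrist force passes 120 N, or if a joint passes its speed limit or range.

## Working session

There is one attempt and no reset: what is moved stays moved. The work goes in short steps, Python scripts to look and compute and a tool call to move; the robot and the scene stay as the last step left them, time stands still between calls to the robot, and variables do not carry over. Pictures are saved under pics/ and viewed, and the job is handed in when it is done.

Besides the shell and the picture viewer there is one more tool, called in YAML: its name, and indented under it one key for each argument. drive_tool: Moves the arm, as the interface text tells. Scaled input: -1 to 1 covers 0.2 m each way for a shift and 90 degrees each way for a turn. Its arguments: {"type":"object","properties":{"gripper":{"type":"array","items":{"type":"number"}},"dp":{"type":"array","items":{"type":"array","items":{"type":"number"}}},"twist":{"type":"array","items":{"type":"number"}},"newtons":{"type":"number"}},"required":["gripper","dp","twist"]}

```bash
mkdir -p pics; python3 - <<'E'
from rig import ctrl,cams,job
import cv2,json
s=ctrl.sense();print(s, ctrl.tcp_to_grasp)
for n in("scene","top","wrist"):
    c=cams.capture(n);cv2.imwrite(f"pics/{n}0.png",c["pixels"][:,:,::-1])
    print(n,{k:v for k,v in c.items() if k!="pixels"})
E
```

```text
{'time_s': 0.0, 'joints': array([ 1.06958321e+00,  3.13437321e-01,  1.49846057e+00, -2.19025578e-05,
        1.33100342e+00, -2.23371675e-01]), 'dq': array([ 0.00073694, -0.00020991,  0.00198769, -0.00093409, -0.00147856,
        0.00014765]), 'tau': array([-1.90429331e-03, -4.12270474e+01, -2.59742206e+01, -3.25765041e-04,
        4.08371605e-03, -1.87551287e-06]), 'eef_pos': array([143.86783271, 504.62404214, 230.73272448]), 'ee_rot': array([-2.21960775e-04,  1.38471702e-01,  9.90366174e-01, -6.15624371e-04]), 'force': array([ 0.32605002,  0.13237643, -1.146231  ]), 'wrist_torque': array([-0.01052549,  0.01419265, -0.04011162]), 'grip_width': 0.9996072509499884} 18.700000000000003
scene {'camera_matrix': array([[349.09162742,   0.        , 252.05395814],
       [  0.        , 349.09162742, 192.60389208],
       [  0.        ,   0.        ,   1.        ]]), 'xyz': array([-257.35481684, -136.14036404,  474.32992703]), 'orientation': array([-0.3777334 ,  0.62080443, -0.5892942 ,  0.35306045])}
top {'camera_matrix': array([[347.08803734,   0.        , 258.07152344],
       [  0.        , 347.08803734, 191.75779802],
       [  0.        ,   0.        ,   1.        ]]), 'xyz': array([ 279.49840611, -105.57571864, 1127.87972384]), 'orientation': array([-0.07885044,  0.71587009, -0.68926939,  0.07886909])}
wrist {'camera_matrix': array([[287.74966304,   0.        , 248.69781857],
       [  0.        , 287.74966304, 195.41520986],
       [  0.        ,   0.        ,   1.        ]]), 'hand_eye': array([[-6.41082979e-04, -9.53181677e-01, -3.02397551e-01,
         7.82824213e+01],
       [ 9.99999779e-01, -5.58449961e-04, -3.59720397e-04,
         7.16328011e-01],
       [ 1.74004991e-04, -3.02397715e-01,  9.53181825e-01,
        -1.42384752e+02],
       [ 0.00000000e+00,  0.00000000e+00,  0.00000000e+00,
         1.00000000e+00]])}
```

View pics/scene0.png

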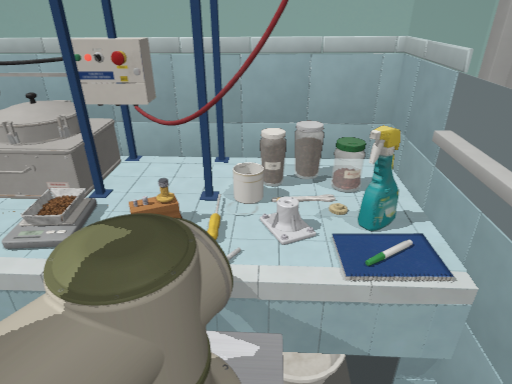

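View pics/top0.png

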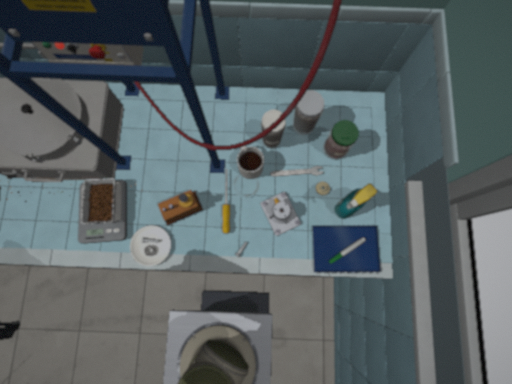

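View pics/wrist0.png

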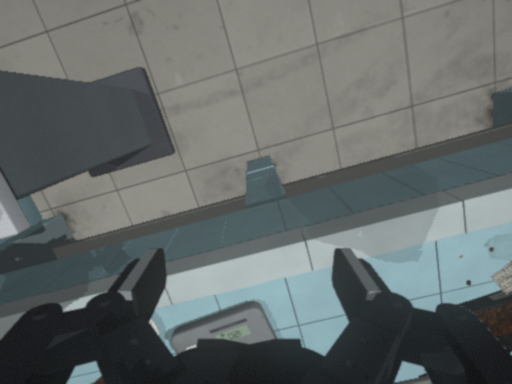

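The scene shows the rack with the rod at about (160,200) and the boss at (288,215). In the top view they are at about (180,207) and (282,210). I'll zoom in on both.

```bash
cat > h.py <<'E'
import numpy as np,cv2
from scipy.spatial.transform import Rotation as R
def rot(q): return R.from_quat([q[1],q[2],q[3],q[0]]).as_matrix()
def ray(c,uv,s=None):
    K=c["camera_matrix"];d=np.linalg.inv(K)@np.array([uv[0],uv[1],1.])
    if "hand_eye" in c:
        H=c["hand_eye"];Rt=rot(s["ee_rot"]);return s["eef_pos"]+Rt@H[:3,3],Rt@H[:3,:3]@d
    return c["xyz"],rot(c["orientation"])@d
def atz(c,uv,z,s=None):
    o,d=ray(c,uv,s);return o+d*(z-o[2])/d[2]
def proj(c,p,s=None):
    if "hand_eye" in c:
        H=c["hand_eye"];Rt=rot(s["ee_rot"]);o=s["eef_pos"]+Rt@H[:3,3];M=Rt@H[:3,:3]
    else:o=c["xyz"];M=rot(c["orientation"])
    q=c["camera_matrix"]@(M.T@(np.asarray(p,float)-o));return q[:2]/q[2]
E
python3 - <<'E'
import cv2,numpy as np
a=cv2.imread("pics/top0.png")[180:250,140:310];b=cv2.imread("pics/scene0.png")[165:250,110:330]
a=cv2.resize(a,None,fx=4.5,fy=4.5,interpolation=cv2.INTER_CUBIC)
b=cv2.resize(b,None,fx=3.5,fy=3.5,interpolation=cv2.INTER_CUBIC)
w=max(a.shape[1],b.shape[1]);o=np.zeros((a.shape[0]+b.shape[0],w,3),np.uint8)
o[:a.shape[0],:a.shape[1]]=a;o[a.shape[0]:,:b.shape[1]]=b
print(o.shape);cv2.imwrite("pics/z0.png",cv2.resize(o,None,fx=.96,fy=.96))
E
```

```text
(613, 770, 3)
```

View pics/z0.png

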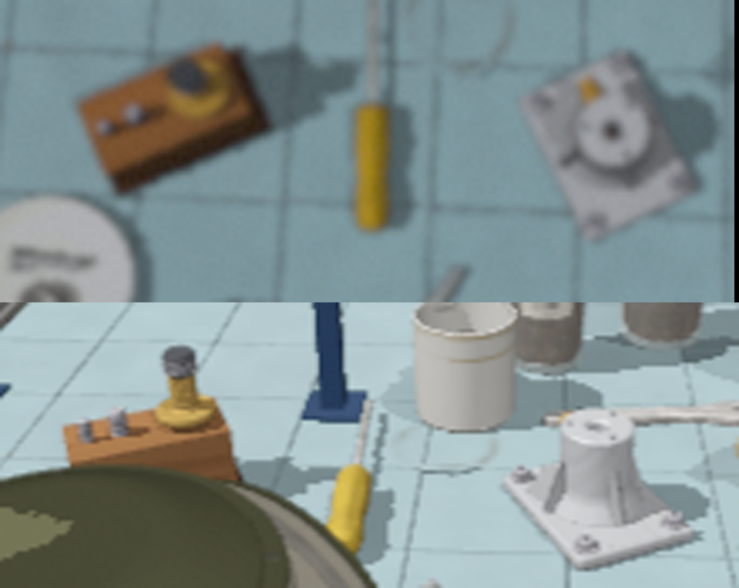

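```bash
python3 - <<'E'
from rig import ctrl,cams
from h import *
t=cams.capture("top");c=cams.capture("scene")
def tri(a,b):
    o1,d1=ray(t,a);o2,d2=ray(c,b);A=np.c_[d1,-d2];k=np.linalg.lstsq(A,o2-o1,rcond=None)[0]
    p=o1+d1*k[0];q=o2+d2*k[1];return (p+q)/2,p-q
print("boss",tri((281.4,210.1),(288.9,202.1)),atz(t,(281.4,210.1),74),atz(c,(288.9,202.1),74))
print("head",tri((183.5,197.1),(163.3,182.4)))
for z in(108,112,116,120):print(z,atz(t,(183.5,197.1),z),atz(c,(163.3,182.4),z-8))
print("plugs",atz(t,(140+133/4.32,180+113/4.32),80),atz(t,(140+103/4.32,180+127/4.32),80))
print('gland',atz(t,(140+589/4.32,180+88/4.32),56))
print('mug',atz(t,(250,160),91),'post',atz(t,(217,165),0),'sd',atz(t,(226,228),28),atz(t,(226,175),5))
E
```

```text
boss (array([ 464.44910989, -177.50187651,   70.75210104]), array([ 0.12065957,  4.59694185, -0.28162297])) [ 463.91645042 -174.98023798   74.        ] [ 458.83024083 -179.4640982    74.        ]
head (array([486.75679826, 122.58187356, 105.39076472]), array([ 0.13889232, -0.52584578, -0.08903494]))
108 [486.28817224 121.72750196 108.        ] [497.65004622 126.66067573 100.        ]
112 [485.47713634 120.83601166 112.        ] [489.58224497 123.85244672 104.        ]
116 [484.66610045 119.94452136 116.        ] [481.51444372 121.04421772 108.        ]
120 [483.85506455 119.05303106 120.        ] [473.44664247 118.23598871 112.        ]
plugs [462.18872575 164.44636707  80.        ] [451.34278725 184.70246179  80.        ]
gland [ 497.51133742 -159.54362497   56.        ]
mug [615.99474267 -72.1026569   91.        ] post [623.45627631  41.85925436   0.        ] sd [407.7170098   -3.58714094  28.        ] [588.15862714   8.84074397   5.        ]
```

drive_tool:
  gripper: [1,1,1,1,1,1,1]
  dp:
    - [-0.2,-0.14,0]
    - [-0.4,-0.28,0]
    - [-0.6,-0.41,0]
    - [-0.8,-0.55,0]
    - [-0.99,-0.69,0]
    - [-0.99,-0.69,0]
    - [-0.99,-0.69,0]
  twist: [-0.08,-0.16,-0.177,-0.177,-0.177,-0.177,-0.177]

```text
time_s: 0.95
eef_pos: [297.0, 317.4, 231.3]
ee_rot: [-0.0, 0.001, 1.0, 0.0]
force: [-1.0, -0.0, -0.1]
grip_width: 1.002
```

```bash
python3 - <<'E'
from rig import ctrl
from h import *
s=ctrl.sense();print(s["time_s"],s["eef_pos"],s["force"]);M=rot(s["ee_rot"]);print(M.round(4));d=M.T@(np.array([485,121,210])-s["eef_pos"]);print(d/200)
E
```

```text
0.95 [296.96294583 317.40475229 231.34754501] [-1.03457067 -0.02639768 -0.07837757]
[[-1.0e+00  2.2e-03 -1.0e-04]
 [ 2.2e-03  1.0e+00  2.0e-04]
 [ 1.0e-04  2.0e-04 -1.0e+00]]
[-0.94231221 -0.98001908  0.10640609]
```

drive_tool:
  gripper: [1,1,1,1,1,1,1,1,1]
  dp:
    - [-0.17,-0.18,0.02]
    - [-0.34,-0.35,0.04]
    - [-0.51,-0.53,0.06]
    - [-0.68,-0.7,0.08]
    - [-0.82,-0.86,0.1]
    - [-0.94,-0.98,0.1]
    - [-0.94,-0.98,0.1]
    - [-0.94,-0.98,0.1]
    - [-0.94,-0.98,0.1]
  twist: [0,0,0,0,0,0,0,0,0]

```text
time_s: 1.85
eef_pos: [483.9, 123.4, 211.3]
ee_rot: [-0.0, -0.001, 1.0, 0.0]
force: [-0.3, -0.4, -0.3]
grip_width: 0.997
```

```bash
python3 - <<'E'
from rig import ctrl,cams
from h import *
s=ctrl.sense();c=cams.capture("wrist");print(s["time_s"],s["eef_pos"],s["force"],s["joints"])
cv2.imwrite("pics/w1.png",cv2.resize(c["pixels"][:,:,::-1],None,fx=1.5,fy=1.5))
E
```

```text
1.85 [483.89050048 123.42439804 211.29236841] [-0.25982457 -0.43259011 -0.32037299] [ 1.45757879e-02  2.73579293e-01  1.60417298e+00  2.40156082e-04
  1.26415163e+00 -1.55868564e+00]
```

View pics/w1.png

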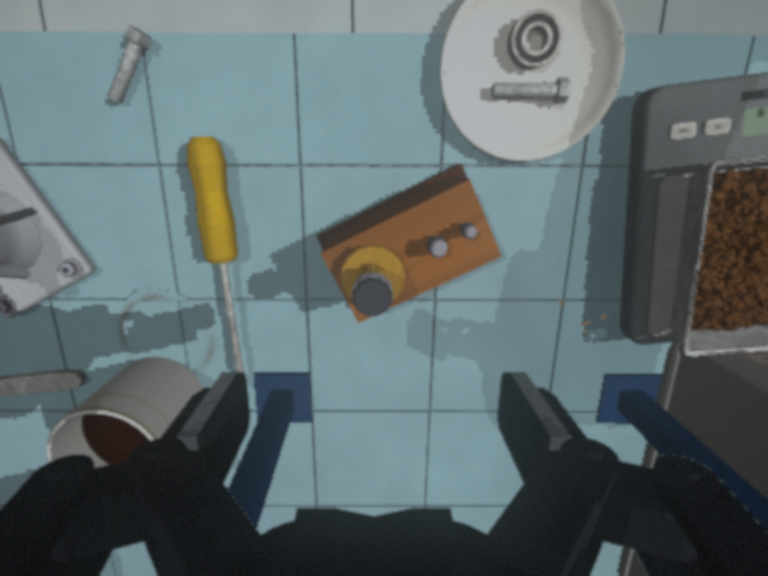

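Wrist picture: the head's top is centred at (372,296) in the scaled view and the foot at about (373,275). The rack and plugs are clear of the fingers.

```bash
python3 - <<'E'
from rig import ctrl,cams
from h import *
s=ctrl.sense();c=cams.capture("wrist");t=cams.capture("top")
img=c["pixels"][150:240,190:350,::-1]
cv2.imwrite("pics/w2.png",cv2.resize(img,None,fx=5,fy=5,interpolation=cv2.INTER_CUBIC))
for z in(112,116,120):print(z,atz(c,(248,197.3),z,s))
print(atz(c,(438/1.5,247/1.5),80,s),atz(c,(470/1.5,230/1.5),80,s))
for p in([485,121,116],[485,121,74]):print(proj(c,p,s))
E
```

```text
112 [484.30030313 123.58861867 112.        ]
116 [483.00251992 123.59481663 116.        ]
120 [481.7047367  123.60101458 120.        ]
[461.48609287 165.9862775   80.        ] [450.48014031 185.82095268  80.        ]
[245.01783365 199.47703153]
[245.50777477 186.34332487]
```

View pics/w2.png

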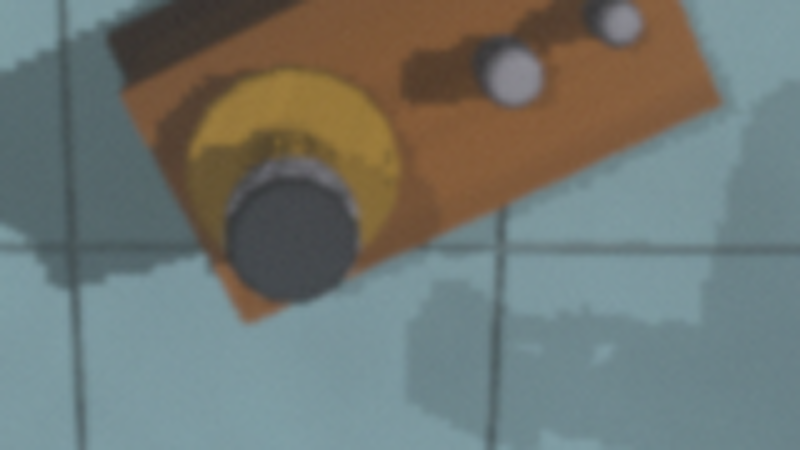

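drive_tool:
  gripper: [1,1,1,1,1,1,1,0.6,0.6,0.6]
  dp:
    - [0,0,0.15]
    - [0,0,0.3]
    - [0,0,0.42]
    - [0,0,0.52]
    - [0,0,0.58]
    - [0,0,0.6]
    - [0,0,0.6]
    - [0,0,0.6]
    - [0,0,0.6]
    - [0,0,0.6]
  twist: [0,0,0,0,0,0,0,0,0,0]
  newtons: 50

```text
time_s: 3.0
eef_pos: [484.9, 121.9, 91.9]
ee_rot: [0.001, -0.0, 1.0, -0.0]
force: [-0.3, -0.6, 0.6]
grip_width: 0.598
```

```bash
python3 - <<'E'
from rig import ctrl,cams
from h import *
s=ctrl.sense();c=cams.capture("wrist");print(s["time_s"],s["eef_pos"],s["force"],s["grip_width"])
cv2.imwrite("pics/w3.png",cv2.resize(c["pixels"][:,:,::-1],None,fx=1.5,fy=1.5))
d=cams.capture("scene")["pixels"][150:240,110:230,::-1]
cv2.imwrite("pics/s3.png",cv2.resize(d,None,fx=5,fy=5,interpolation=cv2.INTER_CUBIC))
E
```

```text
3.0 [484.86674776 121.92244443  91.858645  ] [-0.329712   -0.59584053  0.5971225 ] 0.598084921177698
```

View pics/w3.png

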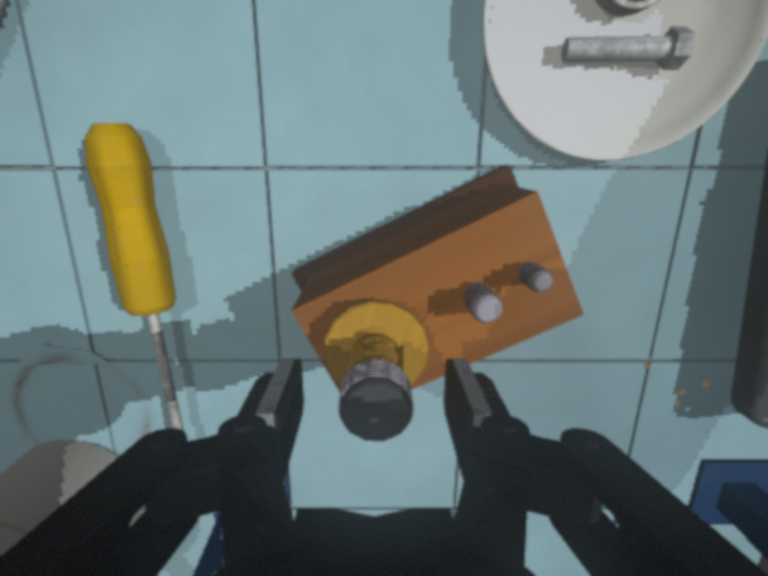

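View pics/s3.png

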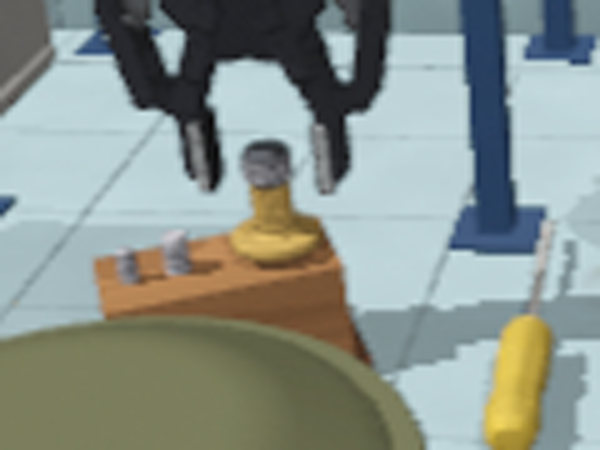

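Wrist view: the head's top is centred at (376,408) scaled, between the two fingers, with nothing touching.

```bash
python3 - <<'E'
from rig import ctrl,cams
from h import *
s=ctrl.sense();c=cams.capture("wrist")
print(s["eef_pos"],s["time_s"])
for z in(114,116,118):print(z,atz(c,(250.7,272),z,s))
E
```

```text
[484.73643685 121.92185207  91.60948453] 3.1
114 [483.11929957 123.68861518 114.        ]
116 [481.84324012 123.67274056 116.        ]
118 [480.56718068 123.65686594 118.        ]
```

drive_tool:
  gripper: [0.6,0.5,0.4,0.35,0.3,0.25,0.2,0.2,0.2,0.2]
  dp:
    - [0.008,0.008,0.01]
    - [0.008,0.008,0.01]
    - [0.008,0.008,0.01]
    - [0.008,0.008,0.01]
    - [0.008,0.008,0.01]
    - [0.008,0.008,0.01]
    - [0.008,0.008,0.01]
    - [0.008,0.008,0.01]
    - [0.008,0.008,0.01]
    - [0.008,0.008,0.01]
  twist: [0,0,0,0,0,0,0,0,0,0]
  newtons: 50

```text
time_s: 4.15
eef_pos: [483.2, 123.5, 89.5]
ee_rot: [0.0, -0.0, 1.0, -0.0]
force: [0.1, -0.5, 4.0]
grip_width: 0.26
```

```bash
python3 - <<'E'
from rig import ctrl,cams
from h import *
s=ctrl.sense();c=cams.capture("wrist");print(s["time_s"],s["eef_pos"],s["force"],s["wrist_torque"],s["grip_width"]*85)
cv2.imwrite("pics/w4.png",cv2.resize(c["pixels"][150:384,150:350,::-1],None,fx=2.5,fy=2.5))
E
```

```text
4.15 [483.16563388 123.47046937  89.47987058] [ 0.11016232 -0.49504452  3.97889527] [-0.1608574  -0.03313728  0.02752829] 22.096301419427633
```

View pics/w4.png

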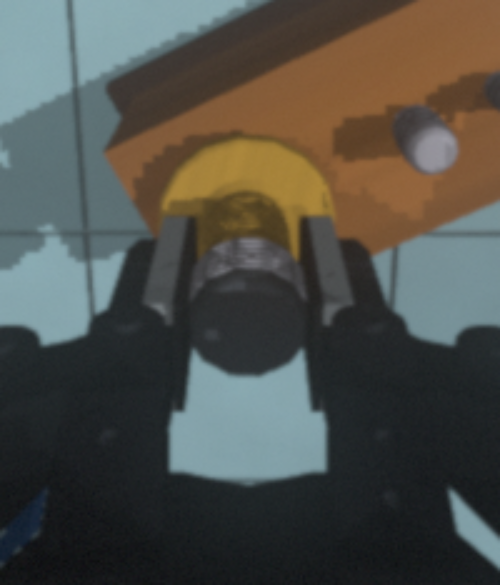

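The fingers have stalled on the 24 mm head, centred on it. I'll lift now.

drive_tool:
  gripper: [0,0,0,0,0,0,0,0,0,0,0,0,0,0,0]
  dp:
    - [0,0,0]
    - [0,0,0]
    - [0,0,-0.02]
    - [0,0,-0.05]
    - [0,0,-0.1]
    - [0,0,-0.15]
    - [0,0,-0.2]
    - [0,0,-0.26]
    - [0,0,-0.32]
    - [0,0,-0.38]
    - [0,0,-0.44]
    - [0,0,-0.49]
    - [0,0,-0.52]
    - [0,0,-0.52]
    - [0,0,-0.52]
  twist: [0,0,0,0,0,0,0,0,0,0,0,0,0,0,0]
  newtons: 60

```text
time_s: 5.7
eef_pos: [482.8, 123.5, 193.0]
ee_rot: [-0.0, -0.0, 1.0, -0.0]
force: [-0.8, -0.6, -1.8]
grip_width: 0.257
```

```bash
python3 - <<'E'
from rig import ctrl,cams
from h import *
s=ctrl.sense();c=cams.capture("wrist");print(s["time_s"],s["eef_pos"],s["force"],s["wrist_torque"],s["grip_width"]*85)
a=cv2.resize(c["pixels"][150:384,150:350,::-1],None,fx=2,fy=2)
d=cams.capture("scene")["pixels"][80:240,80:260,::-1]
d=cv2.resize(d,(468,468),interpolation=cv2.INTER_CUBIC)[:468]
a=cv2.resize(a,(328,468)) if a.shape[0]!=468 else a
cv2.imwrite("pics/l1.png",np.hstack([a,d])[:, :800])
E
```

```text
5.7 [482.81523553 123.51877836 192.97558186] [-0.76306536 -0.56106902 -1.75599542] [ 0.03667347 -0.00817778  0.00208689] 21.821967751403395
```

View pics/l1.png

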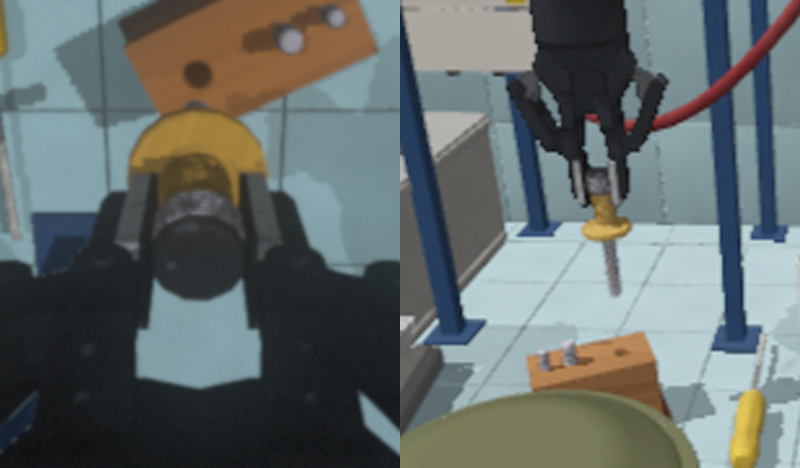

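The rod is out, with its sleeve up against the head. I'll check the tilt, and use the empty hole (now visible) to check the wrist camera's bias.

```bash
python3 - <<'E'
from rig import ctrl,cams
from h import *
s=ctrl.sense();c=cams.capture("wrist");d=cams.capture("scene");t=cams.capture("top")
print("hole",atz(c,(249,186.5),60,s),s["eef_pos"])
T=s["eef_pos"]
for n,dz in(("tip",-79.5),("foot",-21.5),("head",18.5)):print(n,proj(d,T+[0,0,dz]),proj(c,T+[0,0,dz],s))
im=d["pixels"][125:195,130:190,::-1]
cv2.imwrite("pics/l2.png",cv2.resize(im,None,fx=8,fy=8,interpolation=cv2.INTER_CUBIC))
print([proj(t,[x,y,74]) for x,y in((463,-177),(460,-180))])
E
```

```text
hole [482.51230326 124.62559615  60.        ] [482.7315977  123.48490297 192.75427535]
tip [162.16386488 180.18518236] [247.68194066 204.47060359]
foot [158.99280066 157.60944665] [247.38747136 235.21976975]
head [156.67962809 141.14129314] [247.05044944 270.41237966]
[array([282.04940395, 210.41837599]), array([283.00302383, 211.41728199])]
```

View pics/l2.png

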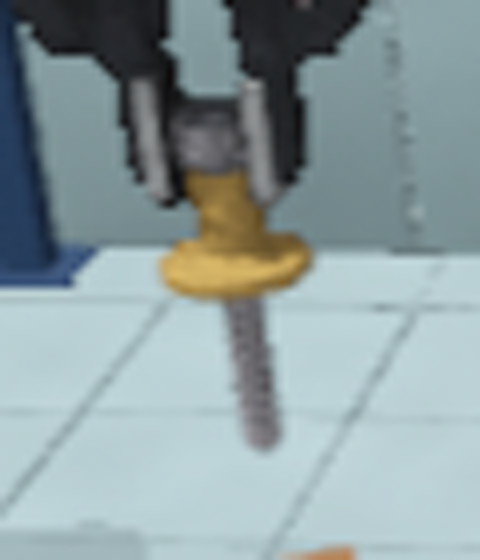

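drive_tool:
  gripper: [0,0,0,0,0,0,0]
  dp:
    - [0,-0.05,-0.03]
    - [0.02,-0.17,-0.07]
    - [0.04,-0.32,-0.07]
    - [0.06,-0.48,-0.07]
    - [0.08,-0.64,-0.07]
    - [0.1,-0.82,-0.07]
    - [0.1,-1,-0.07]
  twist: [0,0,0,0,0,0,0]

```text
time_s: 6.65
eef_pos: [462.4, -78.4, 207.9]
ee_rot: [0.0, -0.0, 1.0, -0.0]
force: [1.0, 1.0, -1.7]
grip_width: 0.254
```

drive_tool:
  gripper: [0,0,0,0,0,0,0]
  dp:
    - [0,-0.15,0]
    - [0,-0.28,0]
    - [0,-0.39,0]
    - [0,-0.46,0]
    - [0,-0.5,0]
    - [0,-0.5,0]
    - [0,-0.5,0]
  twist: [0,0,0,0,0,0,0]

```text
time_s: 7.35
eef_pos: [463.1, -175.9, 207.3]
ee_rot: [-0.0, -0.0, 1.0, 0.0]
force: [-0.2, -0.3, -1.2]
grip_width: 0.257
```

```bash
python3 - <<'E'
from rig import ctrl,cams
from h import *
s=ctrl.sense();c=cams.capture("wrist");print(s["time_s"],s["eef_pos"],s["force"],s["grip_width"],rot(s["ee_rot"]).round(4))
for z in(74,):print(proj(c,[463,-177,z],s))
cv2.imwrite("pics/b1.png",cv2.resize(c["pixels"][120:270,150:350,::-1],None,fx=4,fy=4,interpolation=cv2.INTER_CUBIC))
E
```

```text
7.35 [ 463.05902149 -175.88846256  207.34176257] [-0.24629761 -0.33030554 -1.2039232 ] 0.2568009738344336 [[-1.e+00 -7.e-04 -1.e-04]
 [-7.e-04  1.e+00  3.e-04]
 [ 1.e-04  3.e-04 -1.e+00]]
[246.6925047  186.35499103]
```

View pics/b1.png

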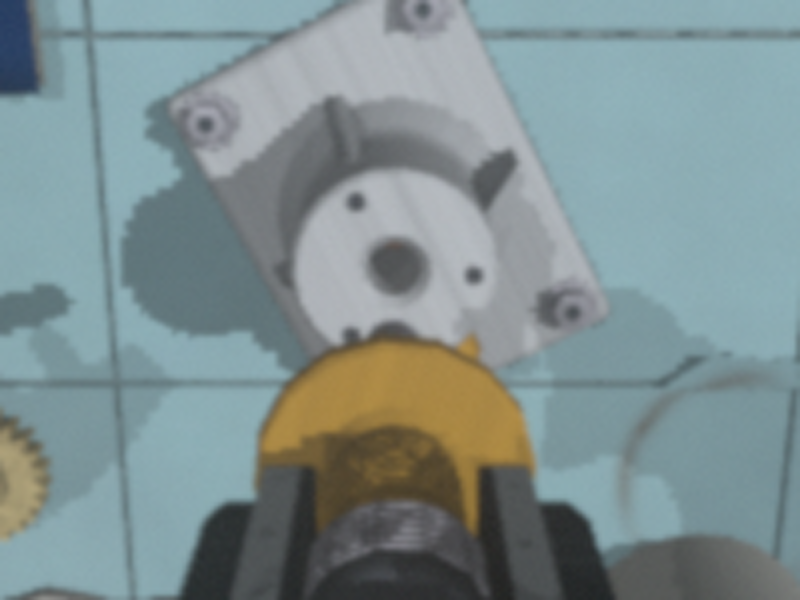

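The pocket mouth is at (249.4,186.1). The rack hole was at (249,186.5) under the same tool geometry, so the offset is below 0.5 mm. I'll lower the tip to just above the mouth and check in the scene camera.

drive_tool:
  gripper: [0,0,0,0,0,0]
  dp:
    - [0.002,0.002,0.06]
    - [0.002,0.002,0.14]
    - [0.002,0.002,0.2]
    - [0.002,0.002,0.24]
    - [0.002,0.002,0.24]
    - [0.002,0.002,0.24]
  twist: [0,0,0,0,0,0]

```text
time_s: 8.0
eef_pos: [462.8, -176.1, 159.5]
ee_rot: [0.0, -0.0, 1.0, -0.0]
force: [0.1, -0.3, -1.2]
grip_width: 0.262
```

```bash
python3 - <<'E'
from rig import ctrl,cams
from h import *
s=ctrl.sense();d=cams.capture("scene");print(s["time_s"],s["eef_pos"],s["force"])
T=s["eef_pos"];print(proj(d,T-[0,0,79.5]),proj(d,[T[0],T[1],74]))
cv2.imwrite("pics/b2.png",cv2.resize(d["pixels"][150:220,255:325,::-1],None,fx=8,fy=8,interpolation=cv2.INTER_CUBIC))
E
```

```text
8.0 [ 462.84425035 -176.1129548   159.52714782] [ 0.06718638 -0.28314271 -1.19734601]
[287.50887963 198.98634129] [287.4052014  201.23421131]
```

View pics/b2.png

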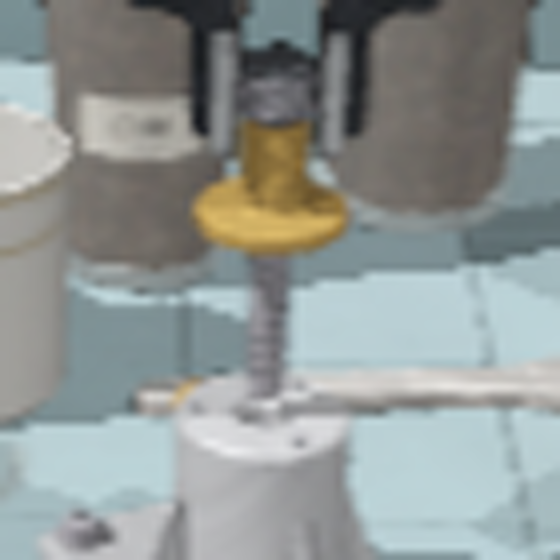

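```bash
python3 - <<'E'
import cv2,numpy as np
a=cv2.imread("pics/scene0.png")[180:220,268:308]
from rig import cams
b=cams.capture("scene")["pixels"][180:220,268:308,::-1]
f=lambda i:cv2.resize(i,None,fx=10,fy=10,interpolation=cv2.INTER_NEAREST)
cv2.imwrite("pics/b3.png",np.hstack([f(a),f(b)]))
E
```

```text
(no output)
```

View pics/b3.png

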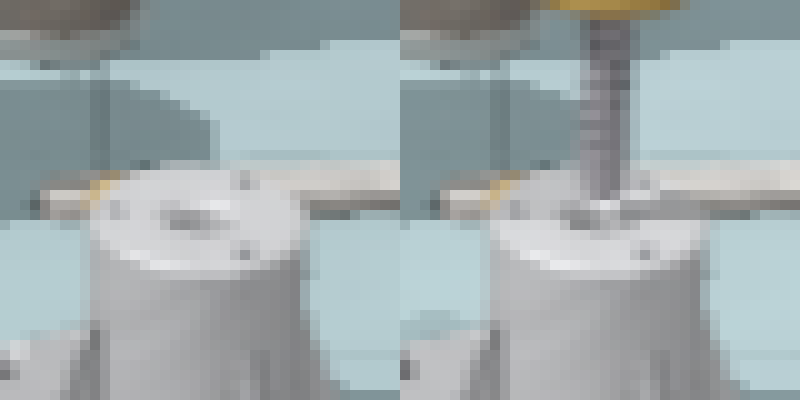

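The scene view puts the rod slightly (about 1–2 mm) right (-y) of the mouth; the wrist view says 0.4–1 mm the same way. I'll correct by +1 mm in y and feel the way in.

drive_tool:
  gripper: [0,0,0,0,0,0,0,0]
  dp:
    - [0,0.005,0.005]
    - [0,0.005,0.01]
    - [0,0.005,0.015]
    - [0,0.005,0.02]
    - [0,0.005,0.025]
    - [0,0.005,0.03]
    - [0,0.005,0.035]
    - [0,0.005,0.035]
  twist: [0,0,0,0,0,0,0,0]

```text
time_s: 8.9
eef_pos: [462.6, -175.1, 152.1]
ee_rot: [-0.0, -0.0, 1.0, 0.0]
force: [-0.4, 0.0, -1.2]
grip_width: 0.257
```

```bash
python3 - <<'E'
from rig import ctrl,cams
s=ctrl.sense();print(s["time_s"],s["eef_pos"],s["force"],s["wrist_torque"])
import cv2
b=cams.capture("scene")["pixels"][180:220,268:308,::-1]
cv2.imwrite("pics/b4.png",cv2.resize(b,None,fx=10,fy=10,interpolation=cv2.INTER_NEAREST))
E
```

```text
8.9 [ 462.62015125 -175.06560849  152.14925362] [-0.41831591  0.03670406 -1.22974973] [ 0.04199202 -0.03174082 -0.03603094]
```

View pics/b4.png

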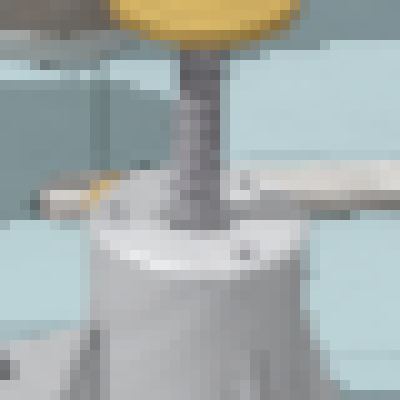

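drive_tool:
  gripper: [0,0,0,0,0,0]
  dp:
    - [0,0,0.005]
    - [0,0,0.01]
    - [0,0,0.015]
    - [0,0,0.02]
    - [0,0,0.025]
    - [0,0,0.025]
  twist: [0,0,0,0,0,0]

```text
time_s: 9.55
eef_pos: [462.6, -175.1, 147.2]
ee_rot: [-0.0, -0.0, 1.0, 0.0]
force: [0.2, -1.0, -1.6]
grip_width: 0.253
```

drive_tool:
  gripper: [0,0,0,0,0,0,0]
  dp:
    - [0,0,0.01]
    - [0,0,0.02]
    - [0,0,0.03]
    - [0,0,0.04]
    - [0,0,0.05]
    - [0,0,0.06]
    - [0,0,0.06]
  twist: [0,0,0,0,0,0,0]

```text
time_s: 10.25
eef_pos: [462.6, -175.1, 135.0]
ee_rot: [-0.0, -0.0, 1.0, 0.0]
force: [0.5, -0.8, -2.4]
grip_width: 0.263
```

```bash
python3 - <<'E'
from rig import ctrl,cams
s=ctrl.sense();print(s["time_s"],s["eef_pos"],s["force"],s["wrist_torque"])
import cv2
b=cams.capture("scene")["pixels"][150:220,255:325,::-1]
cv2.imwrite("pics/b5.png",cv2.resize(b,None,fx=8,fy=8,interpolation=cv2.INTER_CUBIC))
E
```

```text
10.25 [ 462.58519319 -175.10434468  135.02470225] [ 0.50568833 -0.77807307 -2.43119259] [-0.08634176 -0.01653811 -0.01411099]
```

View pics/b5.png

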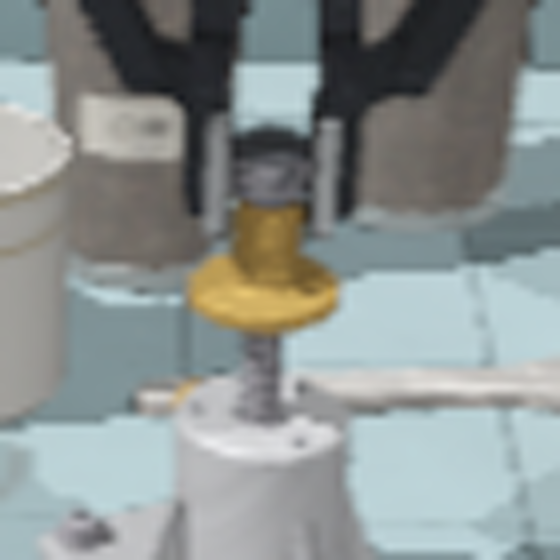

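The rod is about 18 mm into the pocket with no contact force. I'll lower it 18 mm further, then feel for the bottom.

drive_tool:
  gripper: [0,0,0,0,0,0,0,0]
  dp:
    - [0,0,0.015]
    - [0,0,0.03]
    - [0,0,0.045]
    - [0,0,0.06]
    - [0,0,0.07]
    - [0,0,0.08]
    - [0,0,0.09]
    - [0,0,0.09]
  twist: [0,0,0,0,0,0,0,0]

```text
time_s: 11.1
eef_pos: [462.6, -175.1, 117.1]
ee_rot: [-0.0, -0.0, 1.0, 0.0]
force: [1.3, -0.6, -3.1]
grip_width: 0.257
```

drive_tool:
  gripper: [0,0,0,0,0,0]
  dp:
    - [0,0,0.003]
    - [0,0,0.006]
    - [0,0,0.009]
    - [0,0,0.012]
    - [0,0,0.015]
    - [0,0,0.015]
  twist: [0,0,0,0,0,0]

```text
time_s: 11.7
eef_pos: [462.7, -175.1, 114.2]
ee_rot: [-0.0, -0.0, 1.0, -0.0]
force: [0.5, -1.0, -1.8]
grip_width: 0.257
```

drive_tool:
  gripper: [0,0,0,0,0]
  dp:
    - [0,0,0.002]
    - [0,0,0.004]
    - [0,0,0.006]
    - [0,0,0.008]
    - [0,0,0.01]
  twist: [0,0,0,0,0]

```text
time_s: 12.2
eef_pos: [462.7, -175.1, 112.3]
ee_rot: [0.0, -0.0, 1.0, -0.0]
force: [-0.1, 0.8, -0.9]
grip_width: 0.259
```

drive_tool:
  gripper: [0,0,0,0,0]
  dp:
    - [0,0,0.002]
    - [0,0,0.004]
    - [0,0,0.006]
    - [0,0,0.008]
    - [0,0,0.01]
  twist: [0,0,0,0,0]

```text
time_s: 12.7
eef_pos: [462.7, -175.1, 110.3]
ee_rot: [0.0, -0.0, 1.0, -0.0]
force: [-0.3, -1.0, -0.8]
grip_width: 0.256
```

drive_tool:
  gripper: [0,0,0,0,0]
  dp:
    - [0,0,0.002]
    - [0,0,0.004]
    - [0,0,0.006]
    - [0,0,0.008]
    - [0,0,0.01]
  twist: [0,0,0,0,0]

```text
time_s: 13.2
eef_pos: [462.7, -175.1, 108.3]
ee_rot: [0.0, -0.0, 1.0, -0.0]
force: [0.4, -0.7, -1.1]
grip_width: 0.256
```

drive_tool:
  gripper: [0,0,0,0]
  dp:
    - [0,0,0.002]
    - [0,0,0.004]
    - [0,0,0.006]
    - [0,0,0.008]
  twist: [0,0,0,0]

```text
time_s: 13.6
eef_pos: [462.7, -175.1, 106.7]
ee_rot: [0.0, -0.0, 1.0, -0.0]
force: [0.9, -1.4, -0.6]
grip_width: 0.26
```

drive_tool:
  gripper: [0,0,0]
  dp:
    - [0,0,0.002]
    - [0,0,0.004]
    - [0,0,0.006]
  twist: [0,0,0]

```text
time_s: 13.9
eef_pos: [462.7, -175.1, 105.5]
ee_rot: [-0.0, -0.0, 1.0, -0.0]
force: [0.7, -0.6, -0.3]
grip_width: 0.256
```

drive_tool:
  gripper: [0,0,0]
  dp:
    - [0,0,0.002]
    - [0,0,0.004]
    - [0,0,0.006]
  twist: [0,0,0]

```text
time_s: 14.2
eef_pos: [462.9, -175.2, 104.7]
ee_rot: [0.0, -0.0, 1.0, -0.0]
force: [-0.4, 0.6, 6.7]
grip_width: 0.256
```

drive_tool:
  gripper: [0]
  dp:
    - [0,0,0.001]
  twist: [0]

```text
time_s: 14.3
eef_pos: [463.1, -175.2, 104.7]
ee_rot: [0.001, -0.0, 1.0, -0.0]
force: [0.3, 0.3, 6.8]
grip_width: 0.261
```

drive_tool:
  gripper: [0]
  dp:
    - [0,0,0.0]
  twist: [0]

```text
time_s: 14.4
eef_pos: [463.1, -175.2, 104.8]
ee_rot: [0.001, -0.0, 1.0, -0.0]
force: [-0.0, 0.1, 5.5]
grip_width: 0.258
```

drive_tool:
  gripper: [0,0]
  dp:
    - [0,0,0.002]
    - [0,0,0.002]
  twist: [0,0]

```text
time_s: 14.6
eef_pos: [463.3, -175.3, 104.7]
ee_rot: [0.001, -0.0, 1.0, -0.0]
force: [0.2, 0.6, 9.2]
grip_width: 0.258
```

drive_tool:
  gripper: [0,0]
  dp:
    - [0,0,0.001]
    - [0,0,0.001]
  twist: [0,0]

```text
time_s: 14.8
eef_pos: [463.4, -175.3, 104.7]
ee_rot: [0.001, -0.0, 1.0, -0.0]
force: [0.5, 1.0, 10.5]
grip_width: 0.261
```

drive_tool:
  gripper: [0,0,0]
  dp:
    - [0,0,0.001]
    - [0,0,0.001]
    - [0,0,0.001]
  twist: [0,0,0]

```text
time_s: 15.1
eef_pos: [463.5, -175.3, 104.7]
ee_rot: [0.001, -0.0, 1.0, -0.001]
force: [-0.8, 1.2, 11.5]
grip_width: 0.258
```

drive_tool:
  gripper: [0,0,0,0,0,0,0,0]
  dp:
    - [0,0,0]
    - [0,0,0]
    - [0,0,0]
    - [0,0,0]
    - [0,0,0]
    - [0,0,0]
    - [0,0,0]
    - [0,0,0]
  twist: [0,0,0,0,0,0,0,0]

```text
time_s: 15.9
eef_pos: [463.5, -175.3, 104.7]
ee_rot: [0.001, -0.0, 1.0, -0.001]
force: [-0.4, 0.6, 11.7]
grip_width: 0.256
```

drive_tool:
  gripper: [0,0,0,0,0,0,0,0]
  dp:
    - [0,0,0]
    - [0,0,0]
    - [0,0,0]
    - [0,0,0]
    - [0,0,0]
    - [0,0,0]
    - [0,0,0]
    - [0,0,0]
  twist: [0,0,0,0,0,0,0,0]

```text
time_s: 16.7
eef_pos: [463.5, -175.3, 104.7]
ee_rot: [0.001, -0.0, 1.0, -0.001]
force: [0.2, 0.8, 11.6]
grip_width: 0.258
```

drive_tool:
  gripper: [0,0,0,0,0,0,0,0,0]
  dp:
    - [0,0,0]
    - [0,0,0]
    - [0,0,0]
    - [0,0,0]
    - [0,0,0]
    - [0,0,0]
    - [0,0,0]
    - [0,0,0]
    - [0,0,0]
  twist: [0,0,0,0,0,0,0,0,0]

```text
time_s: 17.6
eef_pos: [463.5, -175.4, 104.7]
ee_rot: [0.001, -0.0, 1.0, -0.001]
force: [-0.1, 1.5, 11.6]
grip_width: 0.259
```

```bash
python3 - <<'E'
from rig import ctrl,cams
from h import *
s=ctrl.sense();print(s["time_s"],s["eef_pos"],s["force"],s["wrist_torque"]);print(rot(s["ee_rot"]).round(4))
b=cams.capture("scene")["pixels"][150:220,255:325,::-1]
cv2.imwrite("pics/p1.png",cv2.resize(b,None,fx=8,fy=8,interpolation=cv2.INTER_CUBIC))
E
```

```text
17.6 [ 463.47349626 -175.35514102  104.68139116] [-0.10200791  1.45419303 11.59022642] [ 0.29311679  0.05939108 -0.03495954]
[[-1.0e+00 -2.0e-04  2.5e-03]
 [-2.0e-04  1.0e+00 -1.1e-03]
 [-2.5e-03 -1.1e-03 -1.0e+00]]
```

View pics/p1.png

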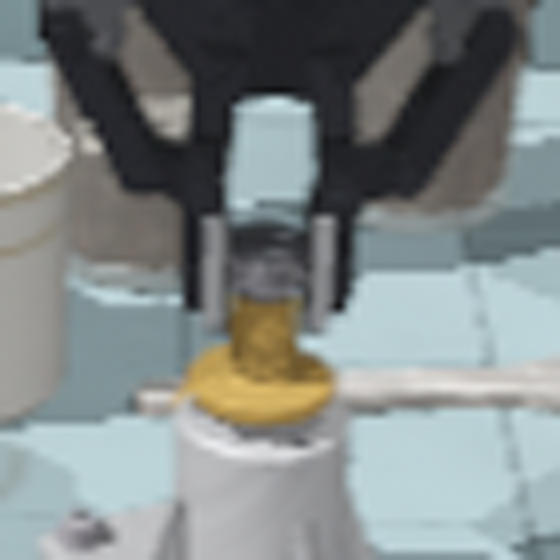

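A steady 11.6 N was held for over 2 s, with the rod bottomed at roughly 49 mm depth. Next I'll relieve most of the press, open to straddle the head, and then push the foot.

drive_tool:
  gripper: [0,0,0.36,0.36,0.36,0.36]
  dp:
    - [0,0,-0.004]
    - [0,0,-0.007]
    - [0,0,-0.007]
    - [0,0,-0.007]
    - [0,0,-0.007]
    - [0,0,-0.007]
  twist: [0,0,0,0,0,0]

```text
time_s: 18.25
eef_pos: [462.6, -175.0, 104.5]
ee_rot: [-0.0, -0.0, 1.0, 0.0]
force: [-0.7, 0.2, 0.5]
grip_width: 0.359
```

```bash
python3 - <<'E'
from rig import ctrl,cams
from h import *
s=ctrl.sense();c=cams.capture("wrist");print(s["time_s"],s["eef_pos"],s["force"],s["wrist_torque"],s["grip_width"])
b=cams.capture("scene")["pixels"][150:220,255:325,::-1]
b=cv2.resize(b,(420,420),interpolation=cv2.INTER_CUBIC);a=cv2.resize(c["pixels"][200:340,185:312,::-1],(381,420),interpolation=cv2.INTER_CUBIC)
cv2.imwrite("pics/p2.png",np.hstack([a[:,:380],b]))
E
```

```text
18.25 [ 462.56891249 -174.99410646  104.53872997] [-0.7047966   0.23135539  0.45120219] [ 0.02091706 -0.01195342  0.01624993] 0.3589901369218819
```

View pics/p2.png

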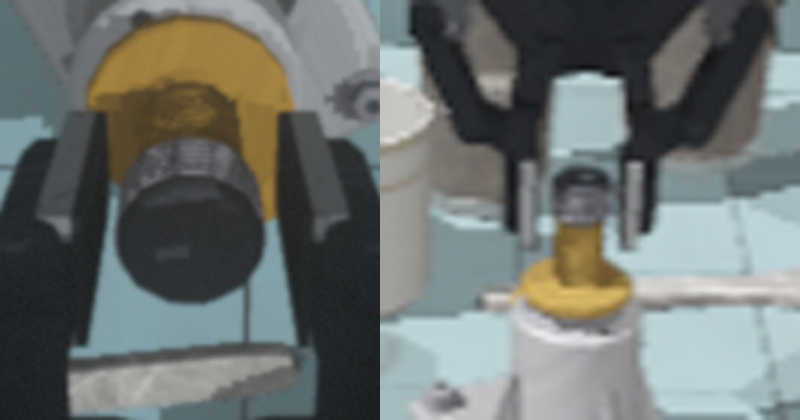

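The fingers straddle the head evenly with about 4 mm clearance each side and overlap the foot's rim. I'll go down.

drive_tool:
  gripper: [0.36,0.36,0.36,0.36,0.36,0.36]
  dp:
    - [0,0,0.012]
    - [0,0,0.024]
    - [0,0,0.036]
    - [0,0,0.046]
    - [0,0,0.052]
    - [0,0,0.056]
  twist: [0,0,0,0,0,0]

```text
time_s: 18.95
eef_pos: [462.6, -175.1, 93.3]
ee_rot: [-0.0, -0.0, 1.0, 0.0]
force: [-0.9, -0.0, 0.1]
grip_width: 0.36
```

drive_tool:
  gripper: [0.36,0.36,0.36,0.36,0.36]
  dp:
    - [0,0,0.003]
    - [0,0,0.006]
    - [0,0,0.009]
    - [0,0,0.012]
    - [0,0,0.015]
  twist: [0,0,0,0,0]

```text
time_s: 19.45
eef_pos: [462.7, -175.1, 90.5]
ee_rot: [0.0, -0.0, 1.0, -0.0]
force: [-0.5, -0.8, -0.6]
grip_width: 0.363
```

drive_tool:
  gripper: [0.36,0.36,0.36,0.36,0.36]
  dp:
    - [0,0,0.002]
    - [0,0,0.004]
    - [0,0,0.006]
    - [0,0,0.008]
    - [0,0,0.01]
  twist: [0,0,0,0,0]

```text
time_s: 19.95
eef_pos: [462.7, -175.1, 88.5]
ee_rot: [0.0, -0.0, 1.0, 0.0]
force: [0.3, 0.4, 0.1]
grip_width: 0.358
```

drive_tool:
  gripper: [0.36,0.36,0.36,0.36,0.36]
  dp:
    - [0,0,0.002]
    - [0,0,0.004]
    - [0,0,0.006]
    - [0,0,0.008]
    - [0,0,0.01]
  twist: [0,0,0,0,0]

```text
time_s: 20.45
eef_pos: [462.7, -175.1, 86.4]
ee_rot: [-0.0, -0.0, 1.0, 0.0]
force: [0.7, -0.8, 1.0]
grip_width: 0.36
```

drive_tool:
  gripper: [0.36,0.36,0.36,0.36,0.36]
  dp:
    - [0,0,0.002]
    - [0,0,0.004]
    - [0,0,0.006]
    - [0,0,0.008]
    - [0,0,0.01]
  twist: [0,0,0,0,0]

```text
time_s: 20.95
eef_pos: [462.7, -175.2, 84.5]
ee_rot: [0.0, -0.0, 1.0, -0.0]
force: [0.8, 0.0, 3.4]
grip_width: 0.363
```

```bash
python3 - <<'E'
from rig import ctrl,cams
from h import *
s=ctrl.sense();c=cams.capture("wrist");print(s["time_s"],s["eef_pos"],s["force"],s["wrist_torque"],s["grip_width"])
b=cams.capture("scene")["pixels"][150:220,255:325,::-1]
b=cv2.resize(b,(420,420),interpolation=cv2.INTER_CUBIC);a=cv2.resize(c["pixels"][200:340,185:312,::-1],(381,420),interpolation=cv2.INTER_CUBIC)
cv2.imwrite("pics/p3.png",np.hstack([a[:,:380],b]))
E
```

```text
20.95 [ 462.73468939 -175.1811062    84.54806843] [8.05488191e-01 2.35427151e-03 3.37590483e+00] [-0.06583529  0.03327587  0.00793197] 0.3625302110677954
```

View pics/p3.png

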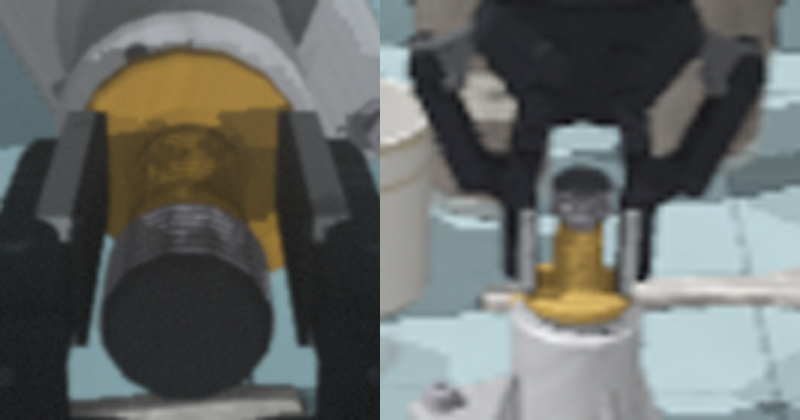

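The fingertips are now on the foot (3.4 N), with the foot still a little above the boss. I'll continue sliding.

drive_tool:
  gripper: [0.36,0.36,0.36,0.36,0.36]
  dp:
    - [0,0,0.002]
    - [0,0,0.004]
    - [0,0,0.006]
    - [0,0,0.008]
    - [0,0,0.01]
  twist: [0,0,0,0,0]

```text
time_s: 21.55
eef_pos: [462.7, -175.1, 82.5]
ee_rot: [0.0, -0.0, 1.0, -0.0]
force: [-0.3, -0.4, 3.1]
grip_width: 0.359
```

drive_tool:
  gripper: [0.36,0.36,0.36,0.36]
  dp:
    - [0,0,0.002]
    - [0,0,0.004]
    - [0,0,0.006]
    - [0,0,0.008]
  twist: [0,0,0,0]

```text
time_s: 21.95
eef_pos: [462.7, -175.1, 80.9]
ee_rot: [0.0, -0.0, 1.0, -0.0]
force: [-1.1, -0.4, 3.4]
grip_width: 0.36
```

Sliding steadily at about 3.5–4 N.

drive_tool:
  gripper: [0.36,0.36,0.36]
  dp:
    - [0,0,0.002]
    - [0,0,0.004]
    - [0,0,0.006]
  twist: [0,0,0]

```text
time_s: 22.25
eef_pos: [462.7, -175.1, 79.7]
ee_rot: [0.0, -0.0, 1.0, -0.0]
force: [-0.5, -0.8, 3.1]
grip_width: 0.364
```

drive_tool:
  gripper: [0.36,0.36,0.36]
  dp:
    - [0,0,0.002]
    - [0,0,0.004]
    - [0,0,0.004]
  twist: [0,0,0]

```text
time_s: 22.55
eef_pos: [462.7, -175.1, 79.5]
ee_rot: [0.0, -0.0, 1.0, -0.0]
force: [-2.6, 0.8, 11.1]
grip_width: 0.36
```

The force jumped to 11 N at TCP z 79.5, so the foot is seated on the boss. A brief hold, then a look.

drive_tool:
  gripper: [0.36,0.36,0.36,0.36]
  dp:
    - [0,0,0.001]
    - [0,0,0.001]
    - [0,0,0.001]
    - [0,0,0.001]
  twist: [0,0,0,0]

```text
time_s: 22.95
eef_pos: [462.7, -175.2, 79.5]
ee_rot: [0.0, -0.0, 1.0, -0.0]
force: [-3.2, 1.0, 13.0]
grip_width: 0.361
```

```bash
python3 - <<'E'
from rig import ctrl,cams
from h import *
s=ctrl.sense();c=cams.capture("wrist");print(s["time_s"],s["eef_pos"],s["force"],s["wrist_torque"],s["grip_width"])
b=cams.capture("scene")["pixels"][150:220,255:325,::-1]
b=cv2.resize(b,(420,420),interpolation=cv2.INTER_CUBIC);a=cv2.resize(c["pixels"][200:340,185:312,::-1],(381,420),interpolation=cv2.INTER_CUBIC)
cv2.imwrite("pics/p4.png",np.hstack([a[:,:380],b]))
E
```

```text
22.95 [ 462.70871306 -175.15109293   79.46384624] [-3.23100781  1.02678433 12.95231932] [0.11616081 0.53035055 0.02736016] 0.36065694603956777
```

View pics/p4.png

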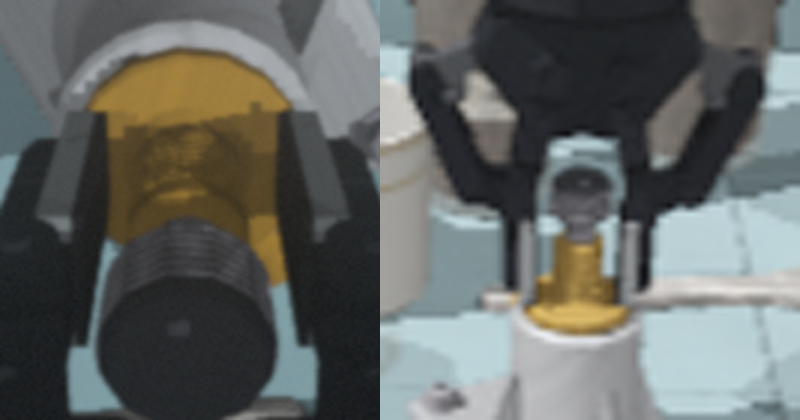

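Seated: the foot is on the boss and the head stands clear above it. Lift off slowly, open wider, and withdraw upward.

drive_tool:
  gripper: [0.36,0.36,0.36,0.36,0.36,0.6,0.6,0.6,0.6,0.6,0.6,0.6,0.6,0.6,0.6]
  dp:
    - [0,0,-0.005]
    - [0,0,-0.01]
    - [0,0,-0.015]
    - [0,0,-0.025]
    - [0,0,-0.035]
    - [0,0,-0.05]
    - [0,0,-0.07]
    - [0,0,-0.12]
    - [0,0,-0.2]
    - [0,0,-0.3]
    - [0,0,-0.4]
    - [0,0,-0.5]
    - [0,0,-0.55]
    - [0,0,-0.55]
    - [0,0,-0.55]
  twist: [0,0,0,0,0,0,0,0,0,0,0,0,0,0,0]

```text
time_s: 24.55
eef_pos: [462.4, -174.9, 188.1]
ee_rot: [-0.0, -0.0, 1.0, 0.0]
force: [-0.3, -0.2, -0.2]
grip_width: 0.6
```

```bash
python3 - <<'E'
from rig import ctrl,cams
from h import *
s=ctrl.sense();c=cams.capture("wrist");d=cams.capture("scene");print(s["time_s"],s["eef_pos"],s["force"],s["grip_width"])
b=d["pixels"][155:225,255:325,::-1]
b=cv2.resize(b,(420,420),interpolation=cv2.INTER_CUBIC);a=cv2.resize(c["pixels"][130:270,185:312,::-1],(381,420),interpolation=cv2.INTER_CUBIC)
cv2.imwrite("pics/e1.png",np.hstack([a[:,:380],b]))
for p in([462.7,-175.5,131],[462.7,-175.5,80],[462.7,-175.5,74]):print(proj(c,p,s),proj(d,p))
E
```

```text
24.55 [ 462.41529676 -174.93240507  188.14633164] [-0.31812209 -0.17246137 -0.15496475] 0.5996025636314092
[246.78441218 214.76293725] [288.14669107 179.36304657]
[247.09938816 194.31108067] [287.24778503 199.0206194 ]
[247.12893681 192.39244309] [287.14545038 201.258507  ]
```

View pics/e1.png

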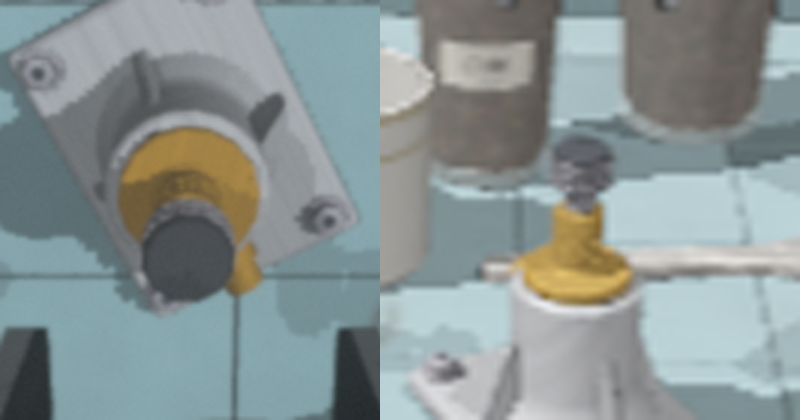

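The gauge stands upright. The head's top is at row 179.3 in the scene, against 179.4 predicted for tip-on-bottom, and the head and foot line up vertically in the wrist view. Gripper is clear of everything with no force, so I'm handing in.

```bash
python3 - <<'E'
from rig import job
print(job.finish_job())
E
```

```text
the job is handed in; nothing more can be done
None
```

The depth rod is standing upright in the sensor boss's pocket, on the washers, with its stop sleeve seated on the boss ready to read. I handed the job in at about 24.7 s.

- **Pressing:** I took the rod from the rack by its head and lowered it until it met a hard bottom. From the arm's position the depth is roughly 49 mm, but rely on the gauge for the real figure. I held 11.5–11.7 N on the head for about 2.5 s.
- **Sleeve:** With the rod left on the bottom, I slid the sleeve down with the fingers either side of the head. It moved at about 3–3.5 N on the force sensor until the foot met the boss, where the force rose to 13 N. That was the highest force I read. I only read it at the end of each move, so a short spike in between would not show.
- **Final checks:** The gauge looks upright in both the scene and wrist views. The head's top is within a pixel of where it should be with the tip on the bottom. The gripper had let go, was well above the gauge, and showed no force.
- **Less certain:**
  - Before the rod went in, the two cameras disagreed by up to about 1.5 mm on its position over the mouth. I moved it 1 mm sideways and it went in without contact force.
  - That the foot is flat on the boss rests on the force jump and the finger height. The scene camera, at about 2.4 mm per pixel, cannot show a hairline gap.
  - I did not take a final picture of the other objects, but no unexpected contact force showed along the way.

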